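# Clip a wing blank into the painting jig

### The job

Load the wooden wing blank that lies in the channel of the painting jig: press the clip's long thumb plate down with one fingertip and keep it down while the other fingertip pushes the blank from behind along the channel, until its narrow root has gone beneath the clip's jaw and meets the end stop. Then let the clip up so that it clamps the root, and withdraw. Only press and push: do not pick up or tip the blank, and leave everything else on the table where it is.

Things in the scene. Friction and masses are not known exactly. Their poses are not given: they have to be found in the camera images.
- jig: Fixed dark wooden jig; its top (the bed) is 16 mm above the table, from x = -140 to 50, y = -30 to 46 mm. Origin at table level on the channel's centre line, below the jaw's entry face; +x: direction to push the blank, z up, +y: thumb plate's side. Guide rails (x = -125 to -13 mm, inner faces 38 mm apart) are 4 mm high. Hinge cheeks at y = 38, x = -122 and 22 mm are 33 mm above the table.
- stop (a point): Middle of the end stop's face at bed level, 14 mm ahead (+x) of the jig's origin, 16 mm above the table; the tip of the blank's root must come to rest here. The stop is a wooden block 36 mm wide, 20 mm long, its top 30 mm above the table.
- clip (a joint): Steel spring clip, a see-saw on a rod parallel to the jig's x (y = 38 mm, 26 mm above the table). Rad: 0 = shut, jaw on the bed; grows to 0.6 as the thumb plate is pressed down. At 0.5 (6 to 7 N on the plate's middle) the jaw is 18 mm above the bed; the blank passes freely above 0.32; with the root clamped it reads about 0.27. It springs shut when let go.
- thumb_plate (a point): Middle of the upper face of the clip's smooth steel thumb plate, 106 mm long (jig x = -118 to -12 mm), 44 mm wide. Shut, it slopes up and outwards, this point about 34 mm above the table at jig y = 63 mm. Pressed to 0.5 rad it is level, upper face 21 mm above the table (5 mm above the bed), y = 42 to 87 mm. A fingertip can slide along it while holding it down.
- jaw (a point): Underside of the clip's jaw at its entry face: a foot of 8 mm round bar, 12 mm long, over the channel's centre line (jig x = 0 to 12 mm). It rises with the clip.
- blank: Loose flat wing blank of bare pale wood, 60 mm long, 10 mm thick, about 30 g, on the bed between the rails: a blade 38 x 35 mm and, ahead of it, a narrow root 22 mm long, 16 mm wide. Origin at the underside of the root's tip (front end); x points from blade to root tip, along the jig's x; z up. It starts 8 to 32 mm short of the jaw.
- rear_edge (a point): Middle of the flat rear face of the blank (the end to push), 60 mm behind its origin and 5 mm above its underside.
- paint_jar: Bystander: closed paint jar, 42 mm across, 45 mm tall; origin under its centre.
- spare_wing: Bystander: a longer wing blank (84 mm) lying flat on the table beside the jig, 10 mm thick; origin under the tip of its root.
- dragonfly_a: Bystander: finished painted dragonfly lying flat beyond the end stop, about 140 mm across the wings, 16 mm high; origin under its middle.
- dragonfly_b: Bystander: a second finished dragonfly like the first, lying to the left.
- brush: Bystander: slim paintbrush 170 mm long, 9 mm thick, lying on the table beyond the thumb plate; origin under its middle.
- phone: Bystander: phone, 74 x 150 x 9 mm, lying flat on the right.
- tape_roll: Bystander: roll of tape lying flat, 84 mm across, 20 mm high, on the left.
Not all that is in view belongs to the job. Leave any orange, pink or purple look-alike of the blank alone.

How it is judged (in metres and radians):
On the way, in this order (a step that is already met when the one before it is completed fails the run):
1. a fingertip holds the thumb plate down, jaw open, with the blank still outside the jaw (value of joint clip above 0.3 rad and contact force between the fingers and clip above 0.3 N and x of blank in the frame of jig below 0 m), for 0.05 s.
2. the blank is pushed home to the stop by a fingertip while the clip is still held open by the other (horizontal distance between blank and stop below 0.004 m and value of joint clip above 0.28 rad and contact force between the fingers and clip above 0.3 N and contact force between the fingers and blank above 0.02 N), for 0.05 s.
At the end, for the whole second after the job is handed in: The blank lies flat on the bed at rest, the tip of its root within 4 mm of the middle of the end stop's face and in line with the channel within 0.1 rad; the clip is let up and its jaw presses on the root (joint 0.22 to 0.31, more than 0.5 N) (horizontal distance between blank and stop below 0.004 m and angle between the x axis of blank and the x axis of jig, either way round below 0.1 rad and height (world z) of blank between 0.0145 and 0.0185 m and angle between blank's own z axis and vertical below 0.06 rad and value of joint clip between 0.22 and 0.31 rad and contact force between clip and blank above 0.5 N and linear speed of blank below 0.01 m/s); the robot touches nothing.
It fails at once if the blank is lifted or carried (more than 7 mm off the bed) or tipped (more than 0.25 rad) (height (world z) of blank above 0.023 m or height (world z) of rear_edge above 0.03 m or angle between blank's own z axis and vertical above 0.25 rad).
It fails at once if a bystander is moved more than 15 mm (distance of any of paint_jar, spare_wing, dragonfly_a, dragonfly_b, brush, phone, tape_roll from where it was at the start of the episode above 0.015 m).
It also fails if it takes over 40 s, if anything falls off the work surface, if the arm or the gripper's body presses on something with over 40 N, if the wrist force passes 120 N, or if a joint passes its speed limit or range.

### The arm

A 6-joint arm with a two-finger parallel gripper is mounted at the origin on the work surface. World frame = base frame: x ahead of the robot, y to its left, z up, the work surface at z = 0. Lengths are in mm, angles in degrees, forces in N, time in s.
With the tool pointing down it reaches from about 350 to 850 mm from the base axis. Payload 8.1 kg.
Tool frame: the origin (TCP) lies at the very end of the fingers, on their centre line; the grasp point (between the pads) lies 19 mm behind it; z points along the fingers, y is the direction in which the jaws open and shut (so a half turn about z gives the same grasp; the last joint's range is limited). The gripper opens to 85 mm and grips with 20 to 120 N. Pads are 22 mm wide; open, the fingers measure 114 mm over their backs; the gripper's body (76 mm by 85 mm) begins 54 mm behind the grasp point. The pads swing forward as they close: fully open they stand 13 mm farther back than shut.
Start: joints at [60.653, 7.471, 85.268, -0, 87.261, -4.893], TCP at [248.356, 546.191, 231.292] pointing down, gripper open.
Joint ranges: [-169.43, 169.43], [-51.17, 129.36], [1.28, 143.12], [-76.62, 256.62], [0, 156.53], [-152.29, 152.29]. Speed limits (degrees/s): [136.94, 136.94, 159.86, 180, 180, 180].

### API

Orientations are given as [roll, pitch, yaw] about the fixed x, y, z axes, in that order (R = Rz(yaw) Ry(pitch) Rx(roll)).
In Python, from bench import sensors, viewer, job gives the robot as it stands.
- The arm moves only by the shell command python3 -m pendant 'ROWS' [FORCE]. ROWS is JSON, one flat list of numbers, 5 for each row, row after row: the shift along the world's x, y, z in mm, then the turn about the world's z in rad, then the finger opening in mm, from 0 to 85.4. In form: [x, y, z, twist, hand, x, y, z, twist, hand, ...]. A call has 1 to 12 rows; each row shifts and turns the pose as measured when the row begins; what a row does not reach is not made up. A row lasts 1/12 s, in which the tool goes at most 41.7 mm and 7.16 degrees, less where a joint would pass 70% of its speed; a pose out of reach is approached as far as the arm can. A call with a gripper value outside its range is refused whole. The fingers move at their own pace and stop on an object; FORCE is the grip in N (left out, the last holds). Time passes only in rows, so rows that do not move let the fingers close. It gives the time, the measured TCP pose, the force and the opening at its end, in the units of the state.
- sensors.sense(): the state, without advancing time (a new reading comes with each control period).
- viewer.snapshot(name): name is "scene" or "side" or "wrist"; returns a dict with "frame" (400x640x3 uint8, blue, green, red), "z_map" (400x640 float32, mm along the optical axis (not along the pixel's ray), 0 where there is no reading), "fx", "fy", "cx", "cy" (pixels), "k1" (the pictures are not rectified: a ray, as slopes to the right and down, at radius r is drawn at 1 + k1 r^2 times it, then the intrinsics apply), "view" (4x4, takes a point from world to camera coordinates). Camera axes: x right, y down, z forward; pixel columns grow to the right and rows downward; lengths in mm; the calibration is good to about 2 mm. A picture is of the moment at which its call begins.
- job.hand_in(): hands the job in, once; it reports no verdict.
The state is a dict: "time": time; "joint_pos": joint angles; "qd": joint speeds; "joint_efforts": joint torques, N m; "tool_pos": TCP position; "tcp_rot": TCP orientation; "ft_force": force on the tool from outside, world axes, zero at the start; "wrist_torque": the same for the moment, N m; "finger_gap": finger opening in mm.
Only numpy, scipy, OpenCV 4.12 (cv2) and the standard library are available. Lean on these libraries where they do the work, as an engineer would, in place of code of your own. Each camera call takes 0.05 s, during which the arm holds its last target.

## Working session

There is one attempt and no reset: what is moved stays moved. The work goes in short steps, Python scripts to look and compute and a shell command to move; the robot and the scene stay as the last step left them, time stands still between calls to the robot, and variables do not carry over. Pictures are saved under pics/ and viewed, and the job is handed in when it is done.

```bash
ls; mkdir -p pics; python3 - <<'E'
from bench import sensors, viewer
import cv2
print(sensors.sense())
for n in ("scene","side","wrist"):
    s=viewer.snapshot(n); cv2.imwrite(f"pics/{n}0.png",s["frame"]); print(n,s["fx"],s["fy"],s["cx"],s["cy"],s["k1"],s["view"])
E
```

```text
pics
{'time': 0.0, 'joint_pos': array([ 6.06540283e+01,  7.51588588e+00,  8.53283867e+01, -9.29195248e-04,
        8.72618786e+01, -4.89405020e+00]), 'qd': array([ 0.05408973, -0.00108181, -0.02866852, -0.00678602, -0.05778085,
        0.02223903]), 'joint_efforts': array([-1.16358565e-04, -5.69381297e+01, -5.00561714e+01, -2.61165369e-04,
        1.43911593e-02,  1.56897352e-05]), 'tool_pos': array([248.08385437, 545.71053864, 230.24488104]), 'tcp_rot': array([-1.79894157e+02, -8.13144643e-03,  1.55548116e+02]), 'ft_force': array([ 0.15421077, -0.00791242,  0.30420961]), 'wrist_torque': array([-0.03448542,  0.00778182, -0.02383156]), 'finger_gap': 85.40894742654243}
scene 476.38204986670064 476.38204986670064 320.1856942704606 200.23748483437964 -0.03482088279753525 [[-8.65289673e-01  5.01136130e-01  1.16773853e-02  5.26811653e+02]
 [ 3.33890639e-01  5.93576909e-01 -7.32245515e-01 -1.72438564e+02]
 [-3.73886110e-01 -6.29705512e-01 -6.80940632e-01  1.87069893e+03]
 [ 0.00000000e+00  0.00000000e+00  0.00000000e+00  1.00000000e+00]]
side 429.20222335971664 429.20222335971664 315.39709777447706 197.2169372507413 0.01632056243608851 [[ 9.95451484e-01 -9.40315245e-02  1.53106214e-02 -6.01129380e+02]
 [-5.99898514e-02 -7.43518275e-01 -6.66019363e-01  7.35489141e+01]
 [ 7.40105429e-02  6.62071481e-01 -7.45777308e-01  1.10919474e+03]
 [ 0.00000000e+00  0.00000000e+00  0.00000000e+00  1.00000000e+00]]
wrist 327.6051958509055 327.6051958509055 311.5439647772997 199.40772590857915 0.0006273904575685454 [[ 4.14158799e-01  9.10204208e-01 -8.88836736e-04 -5.99782018e+02]
 [ 8.62161960e-01 -3.91985299e-01  3.20973956e-01 -4.15555529e+01]
 [ 2.91803435e-01 -1.33700509e-01 -9.47087604e-01  3.80662626e+02]
 [ 0.00000000e+00  0.00000000e+00  0.00000000e+00  1.00000000e+00]]
```

View pics/scene0.png

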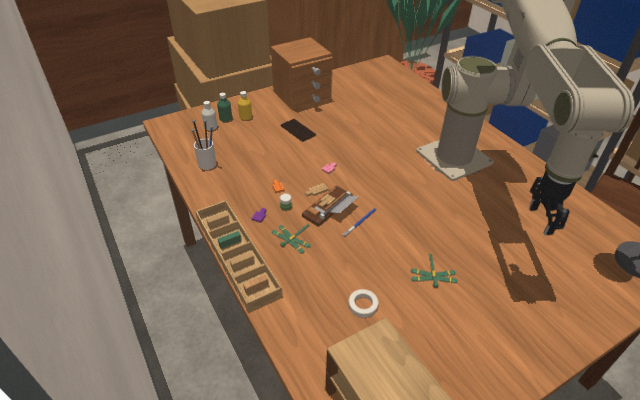

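View pics/side0.png

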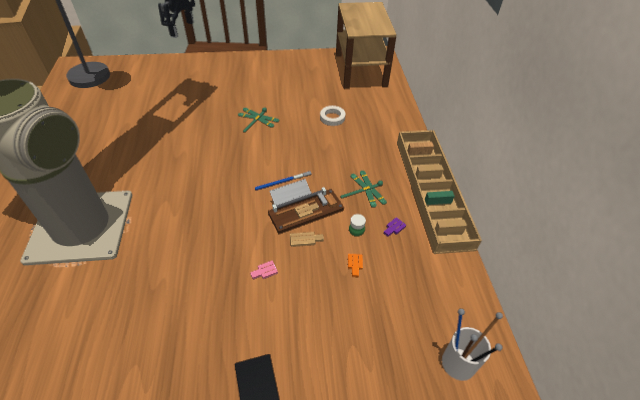

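View pics/wrist0.png

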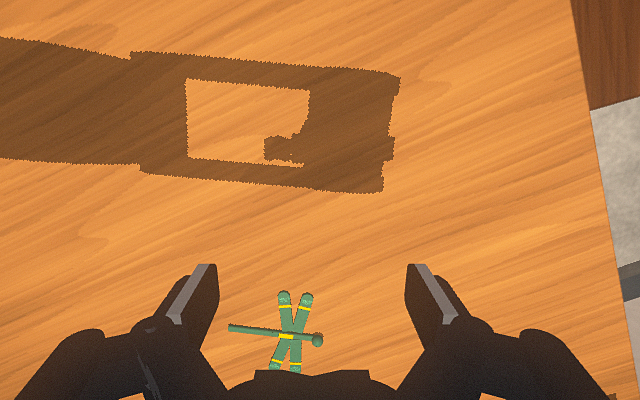

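The side view shows the jig around (305,208), with its plate at (291,193), its jaw end at (325,198) and its stop end at right. The jar is at (357,225). Next I'll write helpers and zoom in.

```bash
cat > h.py <<'E'
import numpy as np, cv2
from bench import sensors, viewer
def ray(s,u,v):
    d=np.array([(u-s["cx"])/s["fx"],(v-s["cy"])/s["fy"]]); p=d.copy()
    for _ in range(20): p=d/(1+s["k1"]*(p@p))
    return np.array([p[0],p[1],1.])
def w(s,u,v,z=None):
    "world point from depth, or from known height z"
    V=np.array(s["view"]);R=V[:3,:3];t=V[:3,3]
    r=ray(s,u,v)
    if z is None:
        return R.T@(r*s["z_map"][int(round(v)),int(round(u))]-t)
    c=-R.T@t; d=R.T@r; return c+d*(z-c[2])/d[2]
def px(s,P):
    V=np.array(s["view"]); c=V[:3,:3]@np.asarray(P,float)+V[:3,3]; p=c[:2]/c[2]; p=p*(1+s["k1"]*(p@p))
    return p*[s["fx"],s["fy"]]+[s["cx"],s["cy"]]
def cloud(s,step=1):
    v,u=np.mgrid[0:400:step,0:640:step]; pts=np.stack([u.ravel(),v.ravel()],1).astype(float)
    K=np.array([[s["fx"],0,s["cx"]],[0,s["fy"],s["cy"]],[0,0,1]])
    n=cv2.undistortPoints(pts[:,None],K,np.array([s["k1"],0,0,0.]))[:,0]
    z=s["z_map"][v.ravel(),u.ravel()]; V=np.array(s["view"])
    c=np.c_[n*z[:,None],z]; return ((c-V[:3,3])@V[:3,:3]).reshape(v.shape+(3,)), z.reshape(v.shape)
E
python3 - <<'E'
from h import *
s=viewer.snapshot("side"); 
c=cv2.resize(s["frame"][150:290,230:430],None,fx=4,fy=4,interpolation=cv2.INTER_CUBIC); cv2.imwrite("pics/side1.png",c)
for p in [(291,193),(305,210),(325,198),(357,220),(340,210),(268,207)]: print(p,w(s,*p).round(1))
E
```

```text
(291, 193) [541.5  42.3  31.5]
(305, 210) [574.8 -14.6  24.7]
(325, 198) [631.6  23.   24.7]
(357, 220) [701.2 -74.3  44.3]
(340, 210) [669.1  -8.    7.7]
(268, 207) [477.5  23.5   1.5]
```

View pics/side1.png

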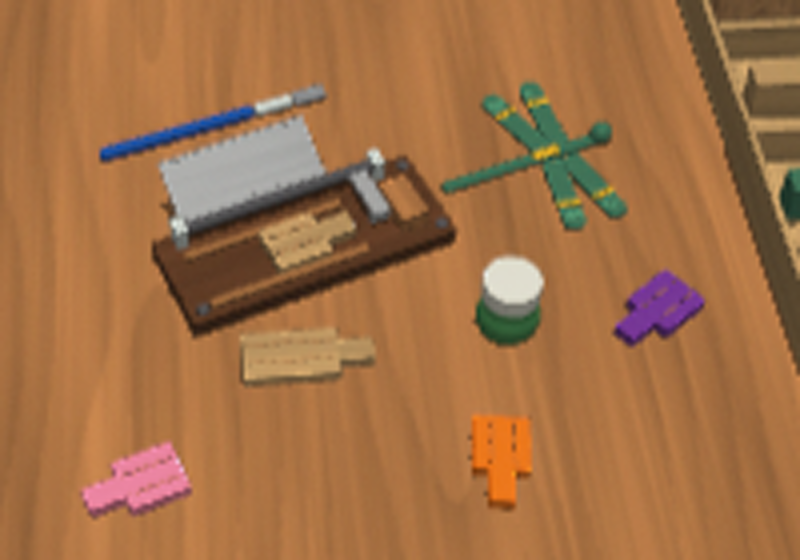

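The crop shows the jig with the plate on its far side and the jaw and stop at its right end. The blank sits mid-channel, root to the right. Next I'll get a coarse jig pose from the bed corners, then the wrist-camera geometry so I can go closer.

```bash
python3 - <<'E'
from h import *
s=viewer.snapshot("side")
loc={'mm':(-140,-30),'pm':(50,-30),'pp':(50,46)}
pix={'mm':(192,326),'pm':(455,231),'pp':(405,157)}
L=[];W=[]
for k in loc:
    u,v=pix[k]; P=w(s,u/4-.4+230,v/4-.4+150,16); print(k,P.round(1)); L.append(loc[k]);W.append(P[:2])
L=np.array(L,float);W=np.array(W)
lc=L-L.mean(0);wc=W-W.mean(0)
a=np.arctan2((lc[:,0]*wc[:,1]-lc[:,1]*wc[:,0]).sum(),(lc*wc).sum());R=np.array([[np.cos(a),-np.sin(a)],[np.sin(a),np.cos(a)]])
o=W.mean(0)-R@L.mean(0);print("yaw",np.degrees(a),"origin",o,"res",(W-(L@R.T+o)).round(1))
for n in [(-60,30),(-46,0),(-80,0)]: print(n,R@n+o)
q=viewer.snapshot("wrist");V=np.array(q["view"]);print("cam",-V[:3,:3].T@V[:3,3],"look",V[2,:3]); print(sensors.sense()["tool_pos"])
E
```

```text
mm [500.7 -71.2  16. ]
pm [677.8  -6.4  16. ]
pp [652.5  63.1  16. ]
yaw 19.89583299028859 origin [621.31259243   4.07577417] res [[ 0.9  0.6]
 [-0.7  0.7]
 [-0.1 -1.3]]
(-60, 30) [554.68448473  11.86649072]
(-46, 0) [578.05819996 -11.57853937]
(-80, 0) [546.08756205 -23.14911895]
cam [173.21827143 580.64432953 373.76713896] look [ 0.2921703  -0.13304847 -0.94706632]
[248.27617295 546.01793701 230.91872584]
```

The coarse jig pose is yaw 19.9° with the origin near (621,4); the fit residuals are about 1 mm. The tool yaw should be 199.9° (+44.4°), so that the jaws open along the jig's y. I'll move above the jig now.

```bash
python3 -m pendant '[18,-34,0,0.05,60, 18,-34,0,0.05,60, 18,-34,0,0.05,60, 18,-34,0,0.05,60, 18,-34,0,0.05,60, 18,-34,0,0.05,60, 18,-34,0,0.05,60, 18,-34,0,0.05,60, 18,-34,0,0.05,60, 18,-34,0,0.05,60, 18,-34,0,0.05,60, 18,-34,0,0.05,60]'
```

```text
time: 1.3
tool_pos: [464.5, 125.1, 229.7]
tcp_rot: [-180.0, 0.1, -167.8]
ft_force: [1.6, 0.8, 0.2]
finger_gap: 59.9
```

```bash
python3 -m pendant '[18,-33,-12,0.03,50, 18,-33,-12,0.03,50, 18,-33,-12,0.03,50, 18,-33,-12,0.03,50, 8,-14,0,0.015,50, 0,0,0,0,50]'; python3 - <<'E'
from h import *
s=viewer.snapshot("wrist"); cv2.imwrite("pics/w1.png",s["frame"]); print(sensors.sense()["tool_pos"],sensors.sense()["tcp_rot"])
E
```

```text
time: 1.8
tool_pos: [550.1, -36.4, 181.6]
tcp_rot: [-179.8, 0.4, -159.8]
ft_force: [0.2, 0.8, -0.1]
finger_gap: 50.0
[549.19712605 -35.31626864 181.18337228] [-179.86936424    0.35336375 -159.83988779]
```

View pics/w1.png

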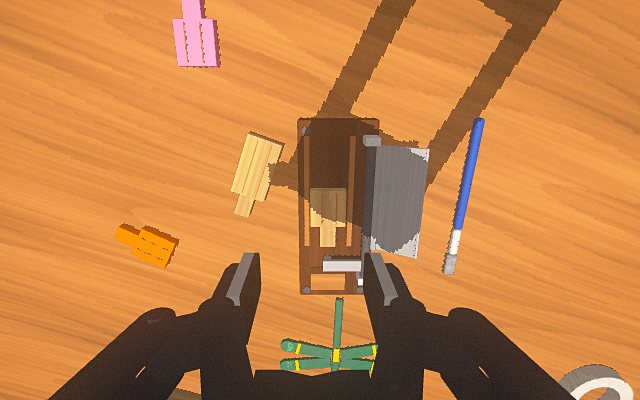

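The wrist view shows the jig upright, with +x pointing down in the picture. The bed's top corners are near (299,119) and (379,119), the blank's rear edge is at v≈188 and its root tip at about (328,246). The jaw is at v≈266 and the plate spans u 370–430. I'll zoom in for precise fits.

```bash
python3 - <<'E'
from h import *
s=viewer.snapshot("wrist")
c=cv2.resize(s["frame"][110:300,280:440],None,fx=3.1,fy=3.1,interpolation=cv2.INTER_CUBIC); c=cv2.convertScaleAbs(c,alpha=1.6,beta=20); cv2.imwrite("pics/w2.png",c)
for p in [(302,140),(341,130),(327,200),(328,235),(310,260),(345,266),(400,200),(328,283),(270,170)]: print(p,w(s,*p).round(1))
E
```

```text
(302, 140) [518.3 -56.   20.6]
(341, 130) [497.8 -25.1  16.7]
(327, 200) [563.2 -14.3  26.4]
(328, 235) [5.977e+02 1.000e-01 2.560e+01]
(310, 260) [635.4  -5.4  16.5]
(345, 266) [623.6  28.7  27.5]
(400, 200) [536.7  47.6  36.5]
(328, 283) [646.6  18.7  30.8]
(270, 170) [558.7 -75.4   8.9]
```

View pics/w2.png

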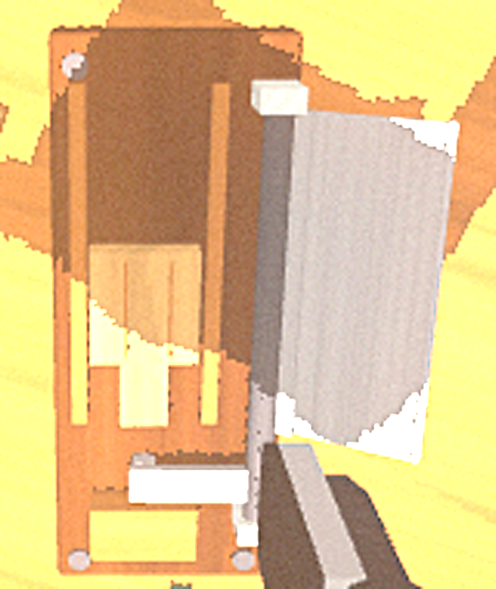

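```bash
python3 - <<'E'
from h import *
s=viewer.snapshot("wrist")
f=lambda p,z:w(s,p[0]/3.1+280-.34,p[1]/3.1+110-.34,z)[:2]
L=np.array([(-140,-30),(-140,46),(50,-30)],float); W=np.array([f((51,31),16),f((302,31),16),f((61,573),16)])
lc=L-L.mean(0);wc=W-W.mean(0)
a=np.arctan2((lc[:,0]*wc[:,1]-lc[:,1]*wc[:,0]).sum(),(lc*wc).sum());R=np.array([[np.cos(a),-np.sin(a)],[np.sin(a),np.cos(a)]])
o=W.mean(0)-R@L.mean(0);print("yaw",np.degrees(a),"origin",o,"res",(W-(L@R.T+o)).round(1))
for n,p,z in [("rearL",(90,244),26),("rearR",(200,243),26),("tipL",(120,427),26),("tipR",(168,427),26),("railL0",(70,84),20),("railLin",(87,200),20),("railRin",(204,200),20),("railL1",(70,425),20),("plate_tl",(305,110),30),("plate_tr",(459,122),41),("plate_br",(415,462),41),("jawL",(130,465),28),("stop",(88,510),30),("stop2",(197,510),30)]:
    print(n,f(p,z).round(1),(R.T@(f(p,z)-o)).round(1))
st=sensors.sense();print(R.T@(st["tool_pos"][:2]-o),st["tool_pos"],st["tcp_rot"])
P,z=cloud(s); J=(P[...,:2]-o)@R; m=(J[...,0]>-115)&(J[...,0]<-15)&(J[...,1]>45)&(J[...,1]<83)&(P[...,2]>20)&(P[...,2]<60)
A=np.c_[J[m],np.ones(m.sum())];print("plate z fit",np.linalg.lstsq(A,P[m][:,2],rcond=None)[0],m.sum())
m=(J[...,0]>-115)&(J[...,0]<-15)&(P[...,2]>25)&(P[...,2]<60)&(J[...,1]>30)&(J[...,1]<100);print(np.percentile(J[m],[1,99],axis=0))
np.savez("jig.npz",R=R,o=o)
E
```

```text
yaw 20.530988329674926 origin [623.7295838   10.93761356] res [[-0.   0.8]
 [ 1.  -0.7]
 [-0.9 -0.1]]
rearL [558.2 -33. ] [-76.8 -18.2]
rearR [546.2  -1.5] [-77.   15.6]
tipL [613.6  -2.4] [-14.1  -8.9]
tipR [608.2  12.4] [-14.    6.8]
railL0 [515.2 -55.1] [-124.7  -23.8]
railLin [546.9 -38.2] [-89.2 -19.1]
railRin [534.4  -4.3] [-89.  17.]
railL1 [621.6 -17.1] [-11.8 -25.5]
plate_tl [497.3  11.1] [-118.3   44.5]
plate_tr [484.5  50.2] [-116.6   85.6]
plate_br [585.9  86. ] [-9.1 83.6]
jawL [624.6   5.2] [-1.2 -5.7]
stop [644.2  -2.3] [ 14.5 -19.6]
stop2 [631.7  31.7] [14.8 16.6]
[-85.46719156 -14.60567428] [548.81345574 -32.71488134 182.00264241] [-179.90313393    0.41086869 -159.71930595]
plate z fit [0.00245463 0.54199379 1.80760364] 4517
[[-114.08094639   31.39444083]
 [ -16.14866263   81.38844061]]
```

The sizes check out: bed 16.7, rail 20.6, blank top 26, and stop face at x≈14.5. The pooled features give a yaw of about 20.3°, which the tool already has. The blank's rear is at jig x≈-76 and its tip at -14. I'll use a 52 mm gap with the TCP at jig (-96, 31), world (524, 5). That puts one finger on the channel line behind the blank and the other over the plate.

```bash
python3 -m pendant '[-12,18,0,0,52, -12,18,0,0,52, 0,0,-35,0,52, 0,0,-35,0,52, 0,0,-35,0,52, 0,0,0,0,52]'; python3 - <<'E'
from h import *
s=viewer.snapshot("wrist"); cv2.imwrite("pics/w3.png",s["frame"]); st=sensors.sense();print(st["tool_pos"],st["tcp_rot"],st["ft_force"])
s=viewer.snapshot("side"); c=cv2.resize(s["frame"][130:270,220:420],None,fx=4,fy=4,interpolation=cv2.INTER_CUBIC); cv2.imwrite("pics/s3.png",c)
E
```

```text
time: 2.45
tool_pos: [524.8, 14.0, 81.6]
tcp_rot: [-179.7, 1.2, -159.3]
ft_force: [-1.6, 0.4, -1.6]
finger_gap: 51.9
[526.71880681  13.98282054  85.18076474] [-179.63297771    1.36474612 -159.28484635] [-0.2682544  -0.02464605  0.51185427]
```

View pics/w3.png

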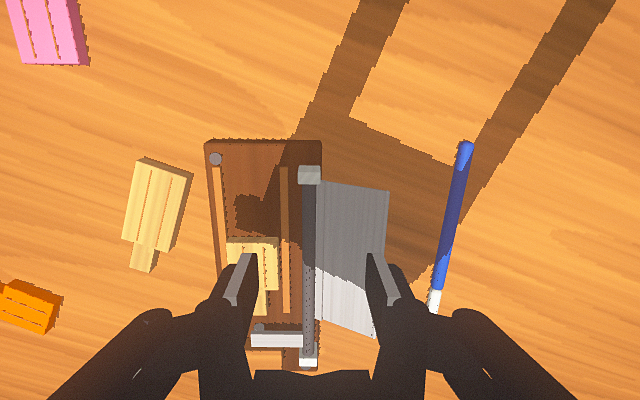

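View pics/s3.png

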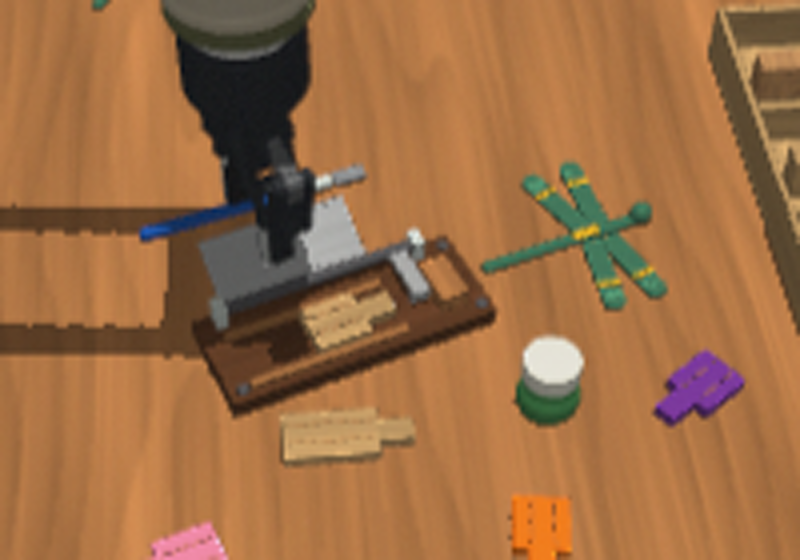

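The wrist view shows the left finger above the channel and the right finger above the plate. The overhead offset still needs trimming, so I'll let the arm settle and read again.

```bash
python3 -m pendant '[0,0,0,0,52, 0,0,0,0,52]';  python3 - <<'E'
from h import *
for i in range(3): 
    s=viewer.snapshot("wrist"); st=sensors.sense();print(st["tool_pos"].round(2),st["tcp_rot"].round(2),st["qd"].round(2))
V=np.array(s["view"]);print(-V[:3,:3].T@V[:3,3]-st["tool_pos"], V[2,:3])
for n,P in [("rear mid",(552.2,-17.3,21)),("stop mid",(637.9,14.7,16))]: print(n,px(s,P))
# visible blank rear edges at z=26
for p in [(226,238),(277,238)]: print(w(s,*p,26))
# jig rear corners
for p in [(205,141),(321,141)]: print(w(s,*p,16))
z=s["z_map"]
for p in [(236,285),(245,270),(375,270),(382,290),(232,300)]: print(p,w(s,*p).round(1))
E
```

```text
time: 2.72
tool_pos: [531.5, 14.3, 93.2]
tcp_rot: [-179.4, 1.9, -159.2]
ft_force: [-0.3, -0.6, -0.0]
finger_gap: 52.0
[532.33  14.15  93.92] [-179.34    1.99 -159.22] [-0.46  0.15 -0.15 -0.13 -0.74 -0.08]
[532.32  13.94  93.64] [-179.33    1.98 -159.24] [-0.3   0.55  0.63 -0.01 -0.5  -0.13]
[531.91  13.81  93.01] [-179.35    1.94 -159.25] [-0.19  0.63  0.85  0.01 -0.3  -0.04]
[-81.89902881 -29.26592823 140.60866463] [ 0.33496129  0.11640863 -0.93501335]
rear mid [261.32529619 218.05610812]
stop mid [267.80056784 317.16980997]
[573.62740705 -36.06486529  26.        ]
[560.5855467  -2.1494815  26.       ]
[514.40728947 -69.55841368  16.        ]
[486.86047094   2.804541    16.        ]
(236, 285) [531.1 -17.  128. ]
(245, 270) [531.3 -15.7 116.6]
(375, 270) [512.   35.  116.2]
(382, 290) [511.9  35.3 129.8]
(232, 300) [532.3 -16.4 135.2]
```

```bash
python3 -m pendant '[0,0,0,0,52, 0,0,0,0,52,0,0,0,0,52]';  python3 - <<'E'
from h import *
import pickle
s=viewer.snapshot("wrist"); st=sensors.sense();print(st["tool_pos"].round(2),st["tcp_rot"].round(2),st["qd"].round(2))
pickle.dump(s,open("s4.pkl","wb"))
c=cv2.resize(s["frame"][120:360,190:440],None,fx=2.5,fy=2.5,interpolation=cv2.INTER_CUBIC); c=cv2.convertScaleAbs(c,alpha=1.6,beta=20); cv2.imwrite("pics/w4.png",c)
E
```

```text
time: 3.12
tool_pos: [533.4, 13.3, 95.4]
tcp_rot: [-179.3, 2.1, -159.3]
ft_force: [0.4, 0.1, -0.0]
finger_gap: 51.5
[533.46  13.26  95.42] [-179.26    2.12 -159.29] [-0.01  0.19  0.12  0.01 -0.11 -0.1 ]
```

View pics/w4.png

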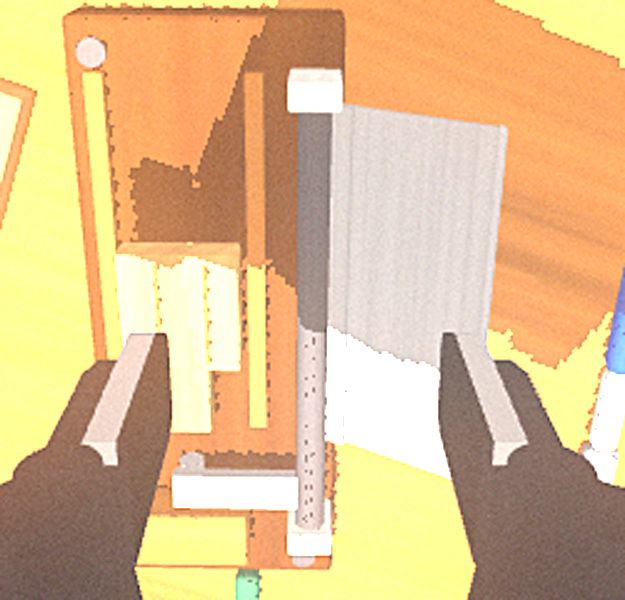

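```bash
python3 - <<'E'
from h import *
import pickle
s=pickle.load(open("s4.pkl","rb"))
a=np.radians(20.3);R=np.array([[np.cos(a),-np.sin(a)],[np.sin(a),np.cos(a)]]);o=np.array([552.2,-17.3])+R@[77,0]
print("o",o)
for n,p,z in [("rearLb",(118,243),16),("rearRb",(240,243),16),("rearLt",(118,256),26),("rearRt",(240,263),26),("tipL",(160,432),26),("tipR",(210,432),26),("c00",(66,15),16),("c01",(343,12),16),("railRin0",(247,72),20),("railRin1",(250,428),20),("railLin0",(103,72),20),("plate_tr",(506,127),41),("plate_tl",(345,105),26),("jawL",(174,472),28),("jawR",(297,475),28),("stop",(250,516),30),("cheek",(315,525),33)]:
    P=w(s,p[0]/2.5+190-.3,p[1]/2.5+120-.3,z)[:2]; print(n,P.round(1),(R.T@(P-o)).round(1))
st=sensors.sense();print("tool",R.T@(st["tool_pos"][:2]-o))
E
```

```text
o [624.41744797   9.41404517]
rearLb [562.3 -35.1] [-73.7 -20.2]
rearRb [549.5  -1.6] [-74.1  15.6]
rearLt [561.1 -33.1] [-74.2 -17.9]
rearRt [ 5.508e+02 -3.000e-01] [-72.4  16.5]
tipL [613.8  -4.5] [-14.8  -9.4]
tipR [608.3   9.8] [-15.   6.]
c00 [503.6 -66.2] [-139.5  -29. ]
c01 [476.9   2. ] [-140.9   44.2]
railRin0 [500.1 -16.4] [-125.6   19. ]
railRin1 [606.8  21.9] [-12.2  17.8]
railLin0 [513.7 -52.2] [-125.2  -19.4]
plate_tr [485.5  47.5] [-117.    83.9]
plate_tl [497.8  10.5] [-118.4   45. ]
jawL [625.    3.8] [-1.4 -5.4]
jawR [612.2  39.9] [-0.9 32.8]
stop [630.9  31.1] [13.6 18.1]
cheek [624.2  50.5] [14.1 38.6]
tool [-83.96829636  35.16394062]
```

The two views agree: origin (624.4, 9.4), yaw about 20.2°, blank rear at jig x≈-74 and tip at -14.7. The TCP is at jig (-84, 35), so I'll shift it by (-10, -4) and descend more gently.

```bash
python3 -m pendant '[-4,-3.5,-8,0,52, -4,-3.5,-8,0,52, 0,0,-8,0,52, 0,0,-8,0,52, 0,0,0,0,52, 0,0,0,0,52]'
```

```text
time: 3.67
tool_pos: [522.9, 5.0, 58.4]
tcp_rot: [-179.3, 2.0, -159.4]
ft_force: [0.9, 0.0, 0.4]
finger_gap: 52.1
```

```bash
python3 -m pendant '[1,0,-6,0,52, 1,0,-5,0,52, 0,0,-4,0,52, 0,0,0,0,52]'
```

```text
time: 4.0
tool_pos: [525.1, 5.2, 41.6]
tcp_rot: [-179.3, 2.0, -159.3]
ft_force: [-0.6, 0.5, -0.4]
finger_gap: 52.2
```

```bash
python3 -m pendant '[0,0,-3,0,52, 0,0,-3,0,52, 0,0,0,0,52]';python3 -m pendant '[0,0,-3,0,52, 0,0,-3,0,52, 0,0,0,0,52]'; python3 - <<'E'
from h import *
s=viewer.snapshot("side"); c=cv2.resize(s["frame"][150:250,240:380],None,fx=5.7,fy=5.7,interpolation=cv2.INTER_CUBIC); cv2.imwrite("pics/s5.png",c)
s=viewer.snapshot("wrist"); cv2.imwrite("pics/w5.png",s["frame"])
E
```

```text
time: 4.25
tool_pos: [525.4, 5.4, 35.0]
tcp_rot: [-179.3, 2.0, -159.3]
ft_force: [-0.2, 0.7, -0.8]
finger_gap: 52.4
time: 4.5
tool_pos: [526.2, 5.4, 29.3]
tcp_rot: [-179.3, 2.1, -159.3]
ft_force: [0.8, -0.7, 2.1]
finger_gap: 52.1
```

View pics/s5.png

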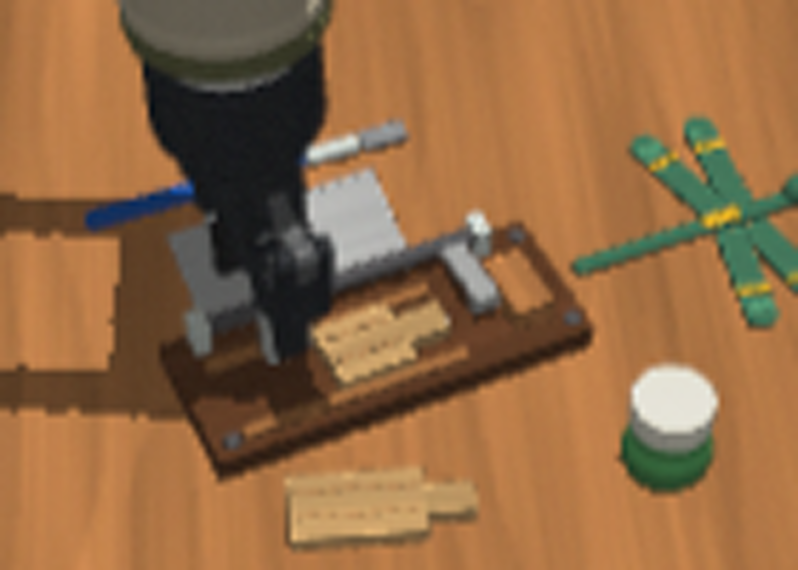

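View pics/w5.png

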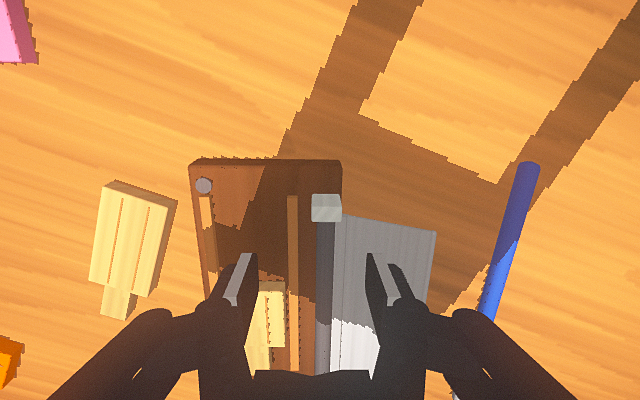

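The left finger sits in the channel behind the blank, with its tip at about (310,345) in the side crop. The right finger is on the plate with about 2 N of contact. I'll check the plate angle with the depth cloud.

```bash
cat >> h.py <<'E'
A_=np.radians(20.2);RJ=np.array([[np.cos(A_),-np.sin(A_)],[np.sin(A_),np.cos(A_)]]);OJ=np.array([624.4,9.4])
def plate(n="wrist"):
    s=viewer.snapshot(n);P,z=cloud(s);J=(P[...,:2]-OJ)@RJ
    m=(J[...,0]>-117)&(J[...,0]<-14)&(J[...,1]>47)&(J[...,1]<83)&(P[...,2]>8)&(P[...,2]<50)&(z>0)
    x=np.c_[J[m],P[m][:,2]]
    for _ in range(8):
        c=np.linalg.lstsq(np.c_[x[:,1],np.ones(len(x))],x[:,2],rcond=None)[0]; r=abs(x[:,2]-c[0]*x[:,1]-c[1]); k=r<max(1.5,np.median(r)*2.5); x=x[k]
    st=sensors.sense()
    print(n,"n",len(x),"slope",c[0].round(3),"clip",round(0.5-np.arctan(c[0]),3),"z@63",(c[0]*63+c[1]).round(1),"tool jig",(RJ.T@(st["tool_pos"][:2]-OJ)).round(1),st["tool_pos"][2].round(1),st["ft_force"].round(2),st["time"])
    return s
E
python3 -c "
from h import *
plate();plate('side')"
```

```text
wrist n 6738 slope 0.475 clip 0.057 z@63 33.4 tool jig [-93.5  30. ] 29.8 [-0.12 -0.48  2.49] 4.65
side n 224 slope 0.449 clip 0.078 z@63 32.8 tool jig [-93.5  30. ] 29.8 [ 0.34 -1.32  3.12] 4.7
```

```bash
python3 -m pendant '[-0.5,0,-2.5,0,52, 0,0,-2.5,0,52, 0,0,-2.5,0,52, 0,0,0,0,52]'; python3 -c "
from h import *
plate();plate('side')"
```

```text
time: 5.03
tool_pos: [526.8, 5.4, 22.9]
tcp_rot: [-179.3, 2.2, -159.3]
ft_force: [-1.9, 0.3, 4.9]
finger_gap: 52.0
wrist n 6430 slope 0.204 clip 0.299 z@63 26.6 tool jig [-92.9  29.9] 23.2 [-1.97 -0.03  4.69] 5.0833
side n 189 slope 0.2 clip 0.303 z@63 25.9 tool jig [-92.9  29.9] 23.2 [-0.73  0.54  5.13] 5.1333
```

```bash
python3 -m pendant '[-1,0,-2.5,0,52, 0,0,-2.5,0,52, 0,0,-0.5,0,52, 0,0,0,0,52]'; python3 -c "
from h import *
s=plate();plate('side');cv2.imwrite('pics/w6.png',s['frame'])"
```

```text
time: 5.47
tool_pos: [527.0, 5.1, 19.0]
tcp_rot: [-179.2, 2.3, -159.3]
ft_force: [-2.3, -0.1, 5.8]
finger_gap: 51.6
wrist n 6131 slope 0.044 clip 0.456 z@63 22.6 tool jig [-92.9  29.6] 19.0 [-3.26  0.42  6.55] 5.5167
side n 173 slope 0.034 clip 0.466 z@63 21.5 tool jig [-92.9  29.6] 19.0 [-2.39  0.24  7.16] 5.5667
```

View pics/w6.png

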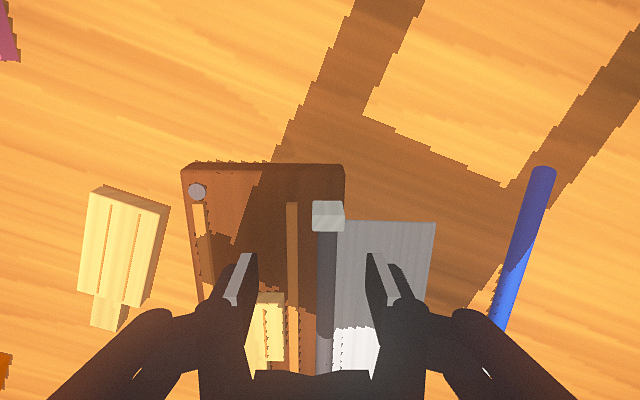

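The clip is at about 0.46 and the tip is about 22 mm high, below the blank's top at 26. The blank is still outside the jaw. I'll start pushing along the channel (0.94, 0.35), trimming z slightly downward.

```bash
python3 -m pendant '[1,0.3,-1.5,0,52, 2.8,1,-0.5,0,52, 2.8,1,0,0,52, 0,0,0,0,52]'; python3 -c "
from h import *
s=plate();plate('side')"
```

```text
time: 5.9
tool_pos: [532.0, 6.7, 17.4]
tcp_rot: [-179.2, 2.0, -159.3]
ft_force: [0.2, 1.0, 7.0]
finger_gap: 51.9
wrist n 6841 slope -0.021 clip 0.521 z@63 20.9 tool jig [-87.6  29.4] 17.5 [-2.59  0.88  7.44] 5.95
side n 137 slope -0.031 clip 0.531 z@63 19.5 tool jig [-87.6  29.4] 17.5 [-2.48 -0.62  7.15] 6.0
```

```bash
python3 -m pendant '[2.8,1.1,0,0,52, 2.8,1.1,0,0,52, 2.8,1.1,0,0,52, 0,0,0,0,52]'; python3 -c "
from h import *
s=plate();s=plate('side'); c=cv2.resize(s['frame'][150:250,240:380],None,fx=5.7,fy=5.7,interpolation=cv2.INTER_CUBIC); cv2.imwrite('pics/s7.png',c)"
```

```text
time: 6.33
tool_pos: [538.7, 9.3, 17.9]
tcp_rot: [-179.2, 1.8, -159.3]
ft_force: [0.1, 1.7, 7.3]
finger_gap: 52.1
wrist n 8123 slope 0.001 clip 0.499 z@63 21.4 tool jig [-80.3  29.5] 18.0 [-2.41  0.08  6.29] 6.3833
side n 129 slope 0.001 clip 0.499 z@63 20.2 tool jig [-80.4  29.5] 18.0 [-2.47  0.32  7.7 ] 6.4333
```

View pics/s7.png

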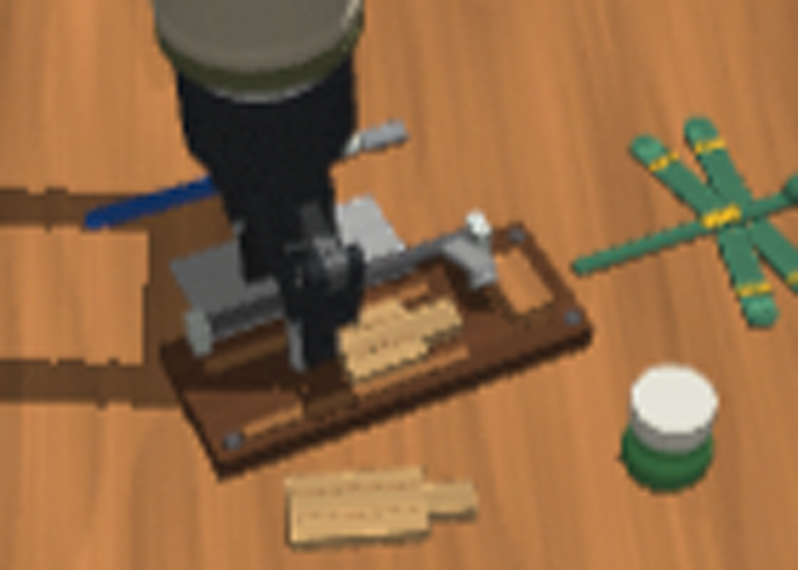

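The blank is moving: its root tip has gone from u≈450 to 463 in the crop, about 5 mm, with the jaw lifted. I'll carry on.

```bash
python3 -m pendant '[2.8,1.0,-0.3,0,52, 2.8,1.0,-0.3,0,52, 2.8,1.0,0,0,52, 2.8,1.0,0,0,52, 0,0,0,0,52]'; python3 -c "
from h import *
s=plate();s=plate('side'); c=cv2.resize(s['frame'][150:250,240:380],None,fx=5.7,fy=5.7,interpolation=cv2.INTER_CUBIC); cv2.imwrite('pics/s8.png',c)"
```

```text
time: 6.85
tool_pos: [547.7, 12.4, 17.8]
tcp_rot: [-179.2, 1.4, -159.2]
ft_force: [-0.6, 2.6, 7.6]
finger_gap: 52.3
wrist n 9428 slope -0.004 clip 0.504 z@63 21.3 tool jig [-70.9  29.3] 17.9 [-3.43 -0.05  7.36] 6.9
side n 144 slope 0.013 clip 0.487 z@63 20.1 tool jig [-70.9  29.3] 17.9 [-2.05  0.23  7.24] 6.95
```

View pics/s8.png

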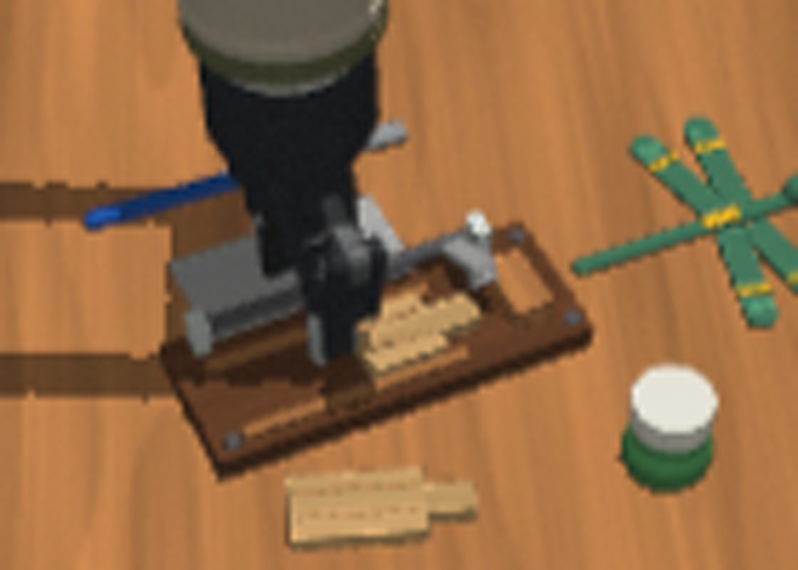

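```bash
python3 -m pendant '[2.8,1.0,-0.2,0,52, 2.8,1.0,-0.2,0,52, 2.8,1.0,0,0,52, 0,0,0,0,52]'; python3 -c "
from h import *
s=plate();s=plate('side'); c=cv2.resize(s['frame'][150:250,240:380],None,fx=5.7,fy=5.7,interpolation=cv2.INTER_CUBIC); cv2.imwrite('pics/s9.png',c)"
```

```text
time: 7.28
tool_pos: [554.4, 14.7, 17.9]
tcp_rot: [-179.3, 1.2, -159.2]
ft_force: [0.9, 1.5, 8.1]
finger_gap: 51.9
wrist n 10401 slope 0.003 clip 0.497 z@63 21.5 tool jig [-63.8  29.2] 18.0 [-2.37  0.12  7.71] 7.3333
side n 137 slope 0.022 clip 0.478 z@63 19.9 tool jig [-63.8  29.2] 18.1 [-1.99  1.76  6.66] 7.3833
```

View pics/s9.png

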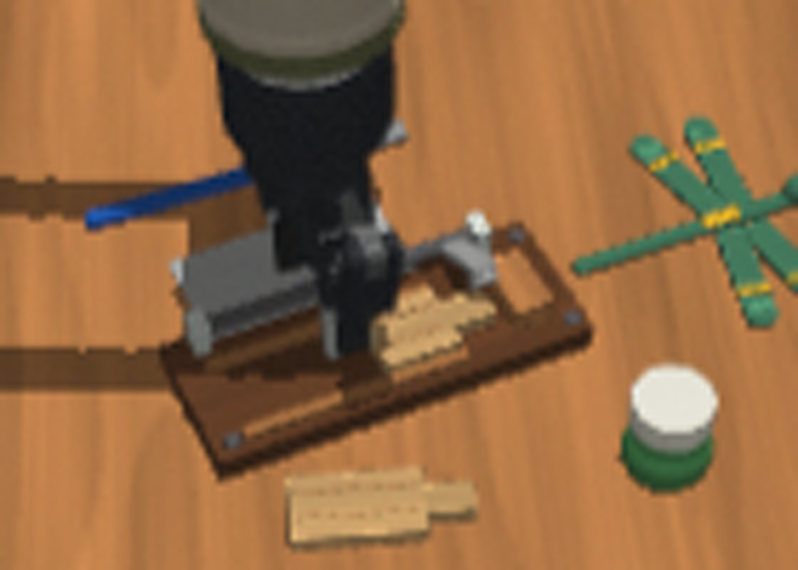

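```bash
python3 -m pendant '[2.8,1.0,-0.2,0,52, 1.9,0.7,-0.2,0,52, 0,0,0,0,52]'; python3 -m pendant '[1.4,0.5,0,0,52, 0,0,0,0,52]'; python3 -m pendant '[1.4,0.5,0,0,52, 0,0,0,0,52]';  python3 -c "
from h import *
s=plate();s=plate('side'); c=cv2.resize(s['frame'][150:250,240:380],None,fx=5.7,fy=5.7,interpolation=cv2.INTER_CUBIC); cv2.imwrite('pics/s10.png',c)"
```

```text
time: 7.63
tool_pos: [558.1, 16.0, 18.1]
tcp_rot: [-179.3, 1.0, -159.2]
ft_force: [-1.3, 1.4, 7.3]
finger_gap: 52.5
time: 7.8
tool_pos: [559.1, 16.3, 18.4]
tcp_rot: [-179.3, 0.9, -159.2]
ft_force: [-1.1, 1.5, 6.9]
finger_gap: 52.0
time: 7.97
tool_pos: [560.0, 16.6, 18.8]
tcp_rot: [-179.3, 0.9, -159.1]
ft_force: [-0.8, 0.3, 7.0]
finger_gap: 51.9
wrist n 11360 slope 0.04 clip 0.46 z@63 22.4 tool jig [-57.8  29. ] 18.9 [-3.64 -0.36  7.2 ] 8.0167
side n 146 slope 0.038 clip 0.462 z@63 21.2 tool jig [-57.9  29.1] 18.8 [-2.01  0.54  5.91] 8.0667
```

View pics/s10.png

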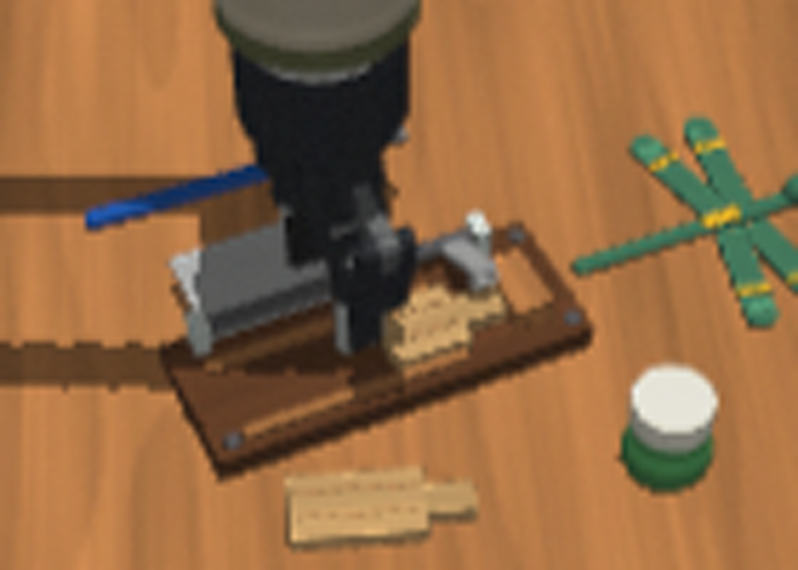

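The root is now under the jaw and nearly at the stop. I'll creep on until the push force rises.

```bash
python3 -m pendant '[1.6,0.6,-1,0,52, 0,0,0,0,52]'; python3 -m pendant '[1.6,0.6,-0.5,0,52, 0,0,0,0,52]'; python3 -m pendant '[1.6,0.6,-0.3,0,52, 0,0,0,0,52]'
```

```text
time: 8.23
tool_pos: [560.7, 16.7, 18.3]
tcp_rot: [-179.3, 0.7, -159.2]
ft_force: [-2.2, 1.6, 6.2]
finger_gap: 52.3
time: 8.4
tool_pos: [560.6, 16.6, 18.0]
tcp_rot: [-179.3, 0.5, -159.2]
ft_force: [-1.3, 1.0, 7.3]
finger_gap: 52.1
time: 8.57
tool_pos: [560.5, 16.6, 17.9]
tcp_rot: [-179.4, 0.3, -159.2]
ft_force: [0.7, 1.9, 6.8]
finger_gap: 52.0
```

```bash
python3 -m pendant '[3,1.1,-0.3,0,52]'; python3 -m pendant '[3,1.1,-0.3,0,52]'; python3 -m pendant '[3,1.1,-0.3,0,52]';  python3 -c "
from h import *
s=plate();cv2.imwrite('pics/w11.png',s['frame']);s=plate('side'); c=cv2.resize(s['frame'][150:250,240:380],None,fx=5.7,fy=5.7,interpolation=cv2.INTER_CUBIC); cv2.imwrite('pics/s11.png',c)"
```

```text
time: 8.65
tool_pos: [561.1, 16.8, 17.2]
tcp_rot: [-179.4, -0.1, -159.3]
ft_force: [-23.7, -8.0, 21.1]
finger_gap: 52.2
time: 8.73
tool_pos: [561.1, 16.6, 16.7]
tcp_rot: [-179.4, -0.5, -159.3]
ft_force: [-20.7, -7.4, 22.7]
finger_gap: 51.9
time: 8.82
tool_pos: [561.1, 16.4, 16.2]
tcp_rot: [-179.5, -0.9, -159.3]
ft_force: [-19.1, -5.0, 23.1]
finger_gap: 51.8
wrist n 11107 slope -0.072 clip 0.572 z@63 19.5 tool jig [-57.1  28.4] 16.3 [-19.61  -6.17  20.31] 8.8667
side n 131 slope -0.084 clip 0.584 z@63 18.0 tool jig [-57.   28.4] 16.3 [-19.8   -6.08  20.8 ] 8.9167
```

View pics/s11.png

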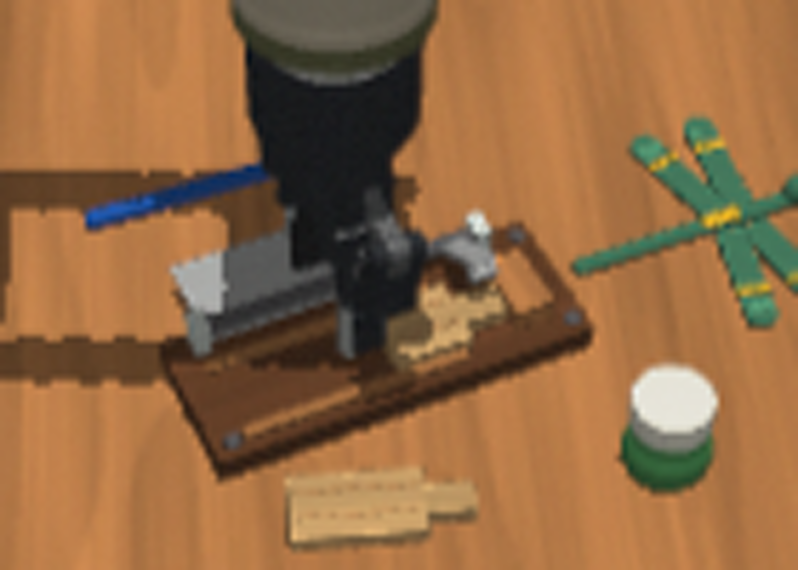

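View pics/w11.png

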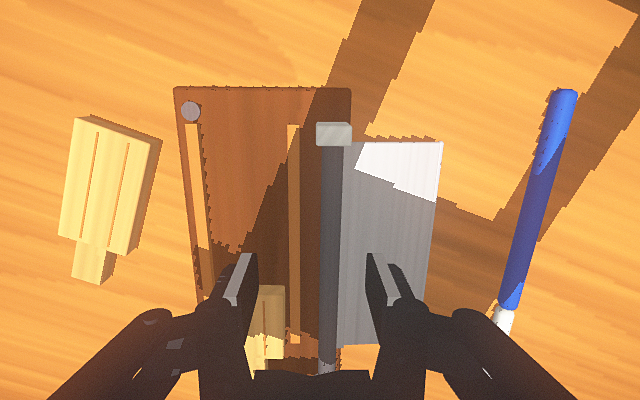

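The push force rose to about 20 N with no further travel, so the blank is home, and the clip is still held at about 0.57. I'll ease back off the blank before letting the clip up.

```bash
python3 -m pendant '[-2,-0.7,0.3,0,52, -2,-0.7,0.5,0,52, 0,0,0,0,52]'; python3 -c "
from h import *
s=plate()"
```

```text
time: 9.17
tool_pos: [559.0, 15.3, 19.5]
tcp_rot: [-179.5, -0.7, -159.4]
ft_force: [-3.5, 0.2, 5.8]
finger_gap: 52.1
wrist n 11228 slope 0.077 clip 0.423 z@63 23.4 tool jig [-59.4  28.1] 19.5 [-1.09  0.89  5.4 ] 9.2167
```

```bash
python3 -m pendant '[-2.5,-0.9,-0.3,0,52, -1,-0.4,0,0,52, 0,0,3,0,52, 0,0,3,0,52, 0,0,0,0,52]'; python3 -c "
from h import *
s=plate();s=plate('side'); c=cv2.resize(s['frame'][150:250,240:380],None,fx=5.7,fy=5.7,interpolation=cv2.INTER_CUBIC); cv2.imwrite('pics/s12.png',c)"
```

```text
time: 9.63
tool_pos: [558.0, 14.6, 27.4]
tcp_rot: [-179.4, -0.3, -159.4]
ft_force: [1.0, 0.1, 0.3]
finger_gap: 52.3
wrist n 11073 slope 0.247 clip 0.258 z@63 27.8 tool jig [-60.7  27.8] 27.1 [-0.52  0.49  0.01] 9.6833
side n 210 slope 0.257 clip 0.248 z@63 26.6 tool jig [-60.9  27.9] 26.8 [ 1.15 -0.22 -0.33] 9.7333
```

View pics/s12.png

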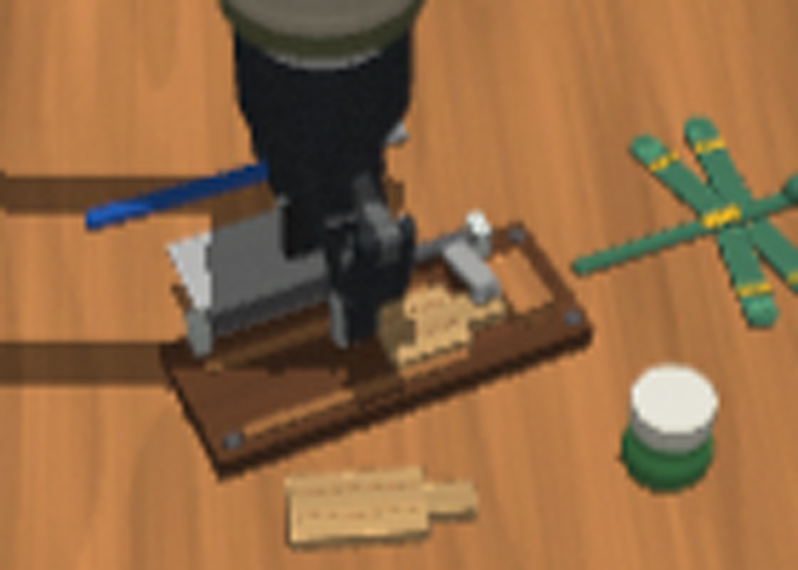

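The clip reads about 0.25, the root is clamped and the tool force is zero. I'll withdraw upward and check the result.

```bash
python3 -m pendant '[0,0,5,0,52, 0,0,10,0,52, 0,0,15,0,52, 0,0,15,0,52, -6,-2,20,0,52, -6,-2,20,0,52, -6,-2,20,0,52, 0,0,0,0,52, 0,0,0,0,52]'; python3 -c "
from h import *
s=plate(); import pickle; pickle.dump(s,open('s13.pkl','wb')); c=cv2.resize(s['frame'][80:360,190:440],None,fx=2.1,fy=2.1,interpolation=cv2.INTER_CUBIC); c=cv2.convertScaleAbs(c,alpha=1.6,beta=20); cv2.imwrite('pics/w13.png',c)
s=plate('side');c=cv2.resize(s['frame'][150:290,230:430],None,fx=4,fy=4,interpolation=cv2.INTER_CUBIC); cv2.imwrite('pics/s13.png',c)"
```

```text
time: 10.48
tool_pos: [535.5, 8.2, 138.2]
tcp_rot: [-179.5, -0.7, -159.4]
ft_force: [0.5, 0.2, 0.4]
finger_gap: 51.8
wrist n 4906 slope 0.249 clip 0.256 z@63 27.7 tool jig [-83.4  29.4] 138.6 [0.84 0.24 1.47] 10.5333
side n 342 slope 0.245 clip 0.26 z@63 26.5 tool jig [-83.7  29.5] 137.6 [ 0.81 -0.71  0.27] 10.5833
```

View pics/w13.png

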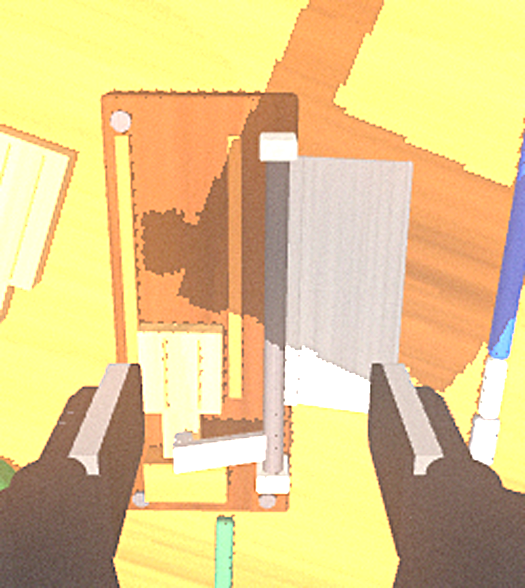

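View pics/s13.png

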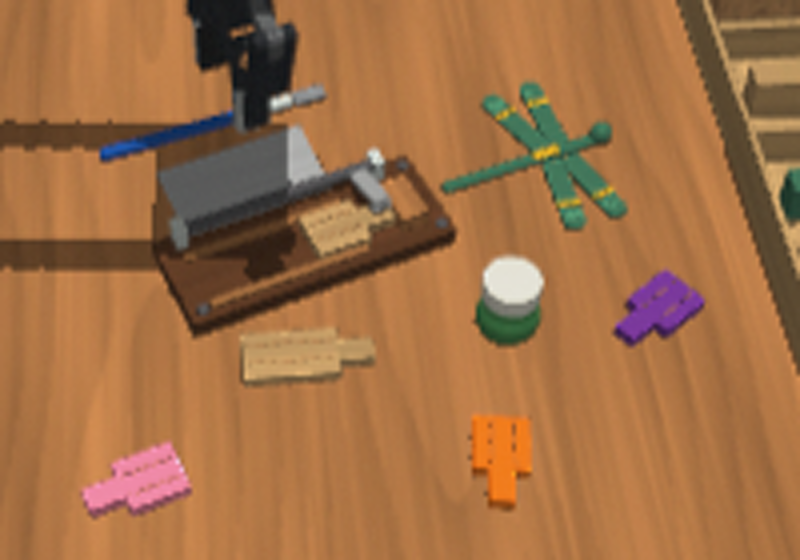

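```bash
python3 -c "
from h import *
import pickle
s=pickle.load(open('s13.pkl','rb'))
for n,p,z in [('rearL',(138,324),16),('rearR',(222,325),16),('rearLt',(138,331),26),('rearRt',(222,332),26),('stopL',(145,463),30),('c00',(103,95),16)]:
    P=w(s,p[0]/2.1+190-.26,p[1]/2.1+80-.26,z)[:2]; print(n,(RJ.T@(P-OJ)).round(1))
P,z=cloud(s);J=(P[...,:2]-OJ)@RJ
m=(J[...,0]>-42)&(J[...,0]<-18)&(abs(J[...,1])<14)&(P[...,2]<40);x=np.c_[J[m],P[m][:,2]];print('blank top',np.median(x[:,2]),np.linalg.lstsq(np.c_[x[:,:2],np.ones(len(x))],x[:,2],rcond=None)[0])
"
```

```text
rearL [-45.  -20.6]
rearR [-44.8  14.9]
rearLt [-46.3 -18.8]
rearRt [-46.2  15.4]
stopL [ 13.8 -17.9]
c00 [-139.6  -29.4]
blank top 26.366344083879603 [1.26876436e-03 2.33094895e-03 2.63852751e+01]
```

The rear is at jig x = -46, which puts the tip at +14 on the stop. The blank is flat and aligned, the clip is at 0.26 and the gripper is clear. I'm handing in.

```bash
python3 -c "
from bench import job
print(job.hand_in())"
```

```text
the job is handed in; nothing more can be done
None
```

The blank is loaded and clamped, and I handed the job in at about 10.6 s; the hand-in gives no verdict.

**What I did:** One fingertip held the thumb plate down, with the clip at about 0.46–0.58 rad. The other pushed the blank along the channel until it stopped with about 20 N against the end stop. I then backed off the blank, let the clip up and withdrew to about 138 mm above the table.

**Last checks:**
- **Position:** the blank's rear face is at jig x ≈ -46 mm, so its tip is at about +14 mm, on the stop. It sits about 1–2 mm off the channel's centre line, which is within the calibration error.
- **Attitude:** the blank's top is at 26.4 mm and level, and it is in line with the channel.
- **Clip:** it reads about 0.26 rad, as expected with the root clamped. I could not measure the clamp force itself.
- **Robot and bystanders:** the gripper is clear, with about zero force on it. In the last side picture no bystander in view appears to have moved. I did not measure them, and the phone, tape roll and second dragonfly were outside that picture.

**Things that differed:** the tool tilted by up to 2.3° during the fast moves and was nearly straight again by the end. At the stop, the plate was pressed nearly to its limit for a moment, with about 23 N vertical force on the tool.

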